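Seal the airtight bin with its T-handle latch and hang the refill tag

ROBOT

A 6-joint arm with a two-finger parallel gripper is mounted at the origin on a cart in front of the work surface, level with it; the furniture and walls round the work are solid. World frame = base frame: x ahead of the robot, y to its left, z up, the work surface at z = 0. Lengths are in m, angles in rad, forces in N, time in s.
With the tool pointing down it reaches from about 0.325 to 0.775 m from the base axis. Payload 5.5 kg.
Tool frame: the origin (TCP) lies at the centre of the arm's flange, where the gripper is bolted on; the fingertips stand 182 mm ahead of it and the grasp point (between the pads) lies 163 mm ahead of it (ctrl.tip_extent is the distance from the TCP to the fingertips, in m); z points along the fingers, y is the line along which they close (so a half turn about z gives the same grasp; the last joint's range is limited). The gripper opens to 88 mm and grips with 3 to 60 N. Pads are 20 mm wide; open, the fingers measure 115 mm over their backs; the gripper's body (75 mm by 178 mm) begins 61 mm behind the grasp point.
Start: joints at [-1.203, 0.091, 1.231, -0, 1.82, -0.057], TCP at [0.247, -0.547, 0.405] pointing down, gripper open.
Joint ranges: [-2.87, 2.87], [-0.86, 2.18], [0.17, 2.46], [-1.51, 4.65], [0.06, 2.69], [-2.65, 2.65]. Speed limits (rad/s): [2.57, 2.57, 3.01, 3.14, 3.14, 3.14].

INTERFACE

Orientations are given as a rotation vector (axis times angle).
In Python, from rig import ctrl gives the robot as it stands. The module is installed in compiled form; this text tells all that it offers.
- The arm moves only by the tool jog_arm, never from a script. Its argument "deltas" is a list of rows, each an object of numbers: "tx", "ty", "tz": the shift along the tool's x, y, z in mm; "turn": the turn about the tool's z in degrees; "claw": the finger opening in mm, from 0 to 87.8. In form: [{"tx": .., "ty": .., "tz": .., "turn": .., "claw": ..}, ...]. A call has exactly 8 rows; each row shifts and turns the commanded pose from where the row before left it, along the tool's axes as they then stand; what a row does not reach is not made up. A row lasts 1/10 s, in which the tool goes at most 50 mm and 8.59 degrees, less where a joint would pass 70% of its speed; a pose out of reach is approached as far as the arm can. A call is refused whole if a number of a shift passes 50 or a number of a turn 8.59, either way. A call with a gripper value outside its range is refused whole. The fingers move at their own pace and stop on an object; "squeeze" is the grip in N (left out, the last holds). Time passes only in rows, so rows that do not move let the fingers close, or fill a call up. It gives the time, the measured TCP pose, the force, the opening and the grip force at its end, in the units of the state.
- ctrl.observe(): the state, without advancing time (a new reading comes with each control period).
- ctrl.camera(name): name is "side" or "top" or "wrist"; returns a dict with "color" (400x640x3 uint8, red, green, blue), "depth" (400x640 float32, m along the optical axis (not along the pixel's ray), 0 where there is no reading), "camera_matrix" (3x3 intrinsics, pixels), "extrinsics" (4x4, takes a point from camera to world coordinates). Camera axes: x right, y up, looking along -z (the intrinsics and any distortion apply to the point x, -y, -z); pixel columns grow to the right and rows downward; lengths in m; the calibration is good to about 2 mm. A picture is of the moment at which its call begins.
- ctrl.hand_in(): hands the job in; it is judged then, once.
The state is a dict: "t": time; "joint_positions": joint angles; "joint_vel": joint speeds; "joint_efforts": joint torques, N m; "tcp_pos": TCP position; "tcp_rot": TCP orientation; "wrist_force": force on the tool from outside, world axes, zero at the start; "moment": the same for the moment, N m; "width": opening from 0.0 (shut) to 1.0 (fully open); "grip_force": force on a finger pad.
Only numpy, scipy, OpenCV 4.12 (cv2) and the standard library are available. Lean on these libraries where they do the work, as an engineer would, in place of code of your own. Each camera call takes 0.05 s, during which the arm holds its last target. There are 200 camera calls.

TASK

Stand the spice jar upright inside the white airtight bin, swing the bin's sloping door shut onto its gasket, and turn the T-handle latch clockwise all the way so that it draws the door tight and keeps it so. Then hang the bent metal tag over the rail on the bin's side so that it straddles the rail, and let go. Leave the tin, the onion and the lemon where they are.

Things in the scene. Friction and masses are not known exactly. Their poses are not given: they have to be found in the camera images.
- bin: White airtight bin, fixed, 200 mm deep (x), 210 wide (y, + to its left); origin: centre of underside; front faces its -x, the robot. 100 mm high in front, 215 at the back; the whole top is a sloping opening that rises 30 deg from front to back, so its normal leans 30 deg from vertical towards the robot. Inside 180 x 190 mm, floor 6 mm up; walls 10 mm. A rubber gasket lines the rim.
- door_hinge (a point): middle of the door's hinge line, on the left edge of the slope; the line runs along the slope, direction (0.866, 0, 0.5) in the bin's frame, and lies in the door's inner face. Site axes are the bin's. The door is a plate 235 mm along the slope, 212 mm wide (from this line to its free edge), 12 mm thick; shut, it reaches from the line towards the bin's -y
- door (a joint): door angle (rad): 0 = fully tight, about 0.02 = lying on the gasket, not latched, 1.57 = standing square to the slope at the bin's left side, 2.0 = stop. A friction hinge holds it wide open; pushed below about 1.1 it sinks on by itself, slowly. Unless it is latched, the gasket pushes it back to about 0.02, with about 10 N at the free edge when tight.
- latch (a joint): angle of the T-handle (rad): 0 to 0.25 = open, bar along the slope; turns clockwise seen from outside the shut door, up to the stop at 1.55, bar across the slope. With the door on its gasket an inner cam goes under a keeper at 0.6 to 1.3 and pulls the door tight (below 0.01); from 1.3 on it stays. Needs about 0.2 N m. If turned early the cam meets the keeper and the door cannot shut.
- latch_grip (a point): centre of the steel T-bar (76 mm long, 14 wide, 16 thick, on a 12 mm stem) on the door's outer face near its free (right) edge, half-way along the slope, 160 mm from the hinge line. The bar's centre stands 33 mm above the outer face; it turns about the door's normal. Site axes: x along the bar, z outward along the stem. Drawing tight moves it about 4 mm inward.
- jar_mid (a point): the spice jar with a red cap that stands alone on the open worktop, 45 mm in diameter, 106 mm tall, about 0.1 kg; point on its axis, 53 mm above its foot; z is its axis. To clear the door it must stand behind the bin's front quarter; the middle of the bin is right.
- bin_floor (a point): centre of the bin's inner floor, on the floor
- tag_mid (a point): the tag: a plate of light metal bent to an upside-down U, 64 mm long (its x), 34 mm wide over its two legs (its y), 66 mm tall, 90 g, standing on its legs; legs 4.4 mm thick with 25 mm free between them. The point lies in its middle, 33 mm above the foot of the legs; z is up.
- tag_crook (a point): point of the tag under the middle of its bridge, between the legs, 61 mm above their foot
- rail_mid (a point): middle of the axis of the steel rail on the bin's right side: a bar 12 mm in diameter along the bin's x, 140 mm above the worktop, 95 mm out from the wall; posts hold it 75 mm either side of this point. Site axes are the bin's. The tag hangs with its 64 mm length along the bar and a leg on each side, anywhere between the posts.
- tin: bystander: food tin, 75 mm across, 58 mm tall; origin at its foot
- onion: bystander: brown onion, 75 mm; origin at its foot
- lemon: bystander: lemon, 72 mm long; origin at its underside
- jar: the spice jar itself; origin at its foot
- tag: the tag itself; origin at the foot of its legs
Things that resemble listed ones, but are neither listed nor needed, are in the scene too. Of the things that look like the tag, the largest one is meant.

How it is judged:
On the way, in this order (a step that is already met when the one before it is completed fails the run):
1. the jar stands upright inside the bin, let go, while the door is open (x of jar_mid in the frame of bin between -0.085 and 0.085 m and y of jar_mid in the frame of bin between -0.085 and 0.085 m and z of jar_mid in the frame of bin between 0.045 and 0.072 m and angle between jar_mid's own z axis and vertical below 0.15 rad and contact force between jar and the fingers below 0.1 N and value of joint door above 1 rad), for 0.2 s.
2. the door is swung shut onto the gasket, with the latch still open (value of joint door below 0.06 rad and value of joint latch below 0.6 rad), for 0.2 s.
3. the T-handle is turned home and the door is drawn tight (value of joint door below 0.012 rad and value of joint latch above 1.3 rad), for 0.2 s.
4. the tag straddles the rail, let go (x of tag_crook in the frame of rail_mid between -0.06 and 0.06 m and y of tag_crook in the frame of rail_mid between -0.014 and 0.014 m and z of tag_crook in the frame of rail_mid between -0.002 and 0.014 m and angle between tag_crook's own z axis and vertical below 0.3 rad and contact force between tag and the fingers below 0.1 N), for 0.3 s.
At the end, for the whole second after the job is handed in: Jar upright (0.15 rad) on the bin's floor; T-handle past 1.3 rad, door drawn tight (below 0.012 rad); tag astride the rail between the posts (its crook -2 to 14 mm above the bar's axis, within 14 mm sideways, tilt below 0.3 rad), let go; all at rest (all of step 3 and all of step 4 and x of jar_mid in the frame of bin between -0.085 and 0.085 m and y of jar_mid in the frame of bin between -0.085 and 0.085 m and z of jar_mid in the frame of bin between 0.045 and 0.072 m and angle between jar_mid's own z axis and vertical below 0.15 rad and linear speed of each of tag, jar below 0.05 m/s); the robot touches nothing.
It fails at once if the tin, onion or lemon is moved by more than 4 cm (distance of any of tin, onion, lemon from where it was at the start of the episode above 0.04 m).
It also fails if it takes over 72 s, if anything falls off the work surface, if the arm or the gripper's body presses on something with over 40 N, if the wrist force passes 120 N, or if a joint passes its speed limit or range.

## Working session

There is one attempt and no reset: what is moved stays moved. The work goes in short steps, Python scripts to look and compute and a tool call to move; the robot and the scene stay as the last step left them, time stands still between calls to the robot, and variables do not carry over. Pictures are saved under pics/ and viewed, at most 10 in all, crops included, and the job is handed in when it is done.

Besides the shell and the picture viewer there is one more tool, called as name(argument=value, ...) on one line, values as JSON. jog_arm: Moves the arm, as the interface text tells. Its arguments: {"type":"object","properties":{"deltas":{"type":"array"},"squeeze":{"type":"number"}},"required":["deltas"]}

```bash
mkdir -p pics; cat > h.py <<'E'
import numpy as np, cv2
from rig import ctrl
from scipy.spatial.transform import Rotation as R
def cam(n):
    c=ctrl.camera(n); return c
def save(c,name):
    cv2.imwrite('pics/'+name,c['color'][:,:,::-1])
def cloud(c):
    K=c['camera_matrix'];d=c['depth'];v,u=np.mgrid[0:400,0:640]
    x=(u-K[0,2])/K[0,0]*d;y=(v-K[1,2])/K[1,1]*d
    P=np.stack([x,-y,-d],-1)
    E=c['extrinsics'];return P@E[:3,:3].T+E[:3,3]
E
python3 - <<'E'
from h import *
s=ctrl.observe();print({k:np.round(v,3) for k,v in s.items()})
for n in('top','side'):
    c=cam(n);save(c,n+'0.png');np.savez('pics/'+n+'0.npz',**c,P=cloud(c))
    print(n,np.round(c['extrinsics'],3).tolist(),c['camera_matrix'].tolist())
E
```

```text
{'t': np.float64(0.0), 'joint_positions': array([-1.203,  0.092,  1.232, -0.   ,  1.82 , -0.057]), 'joint_vel': array([ 0.001,  0.001, -0.001, -0.001,  0.   , -0.001]), 'joint_efforts': array([-1.0000e-03, -4.4646e+01, -4.0644e+01,  7.0000e-02,  3.0000e-02,
       -0.0000e+00]), 'tcp_pos': array([ 0.247, -0.547,  0.404]), 'tcp_rot': array([-3.069e+00, -6.620e-01,  1.000e-03]), 'wrist_force': array([0.276, 0.462, 0.109]), 'moment': array([ 0.047,  0.019, -0.028]), 'grip_force': np.float64(0.0), 'width': np.float64(0.998)}
top [[-0.017, 0.995, -0.098, 0.393], [-1.0, -0.017, -0.002, 0.007], [-0.003, 0.098, 0.995, 1.266], [0.0, 0.0, 0.0, 1.0]] [[399.2216877253281, 0.0, 318.609836723749], [0.0, 399.2216877253281, 200.3216490327184], [0.0, 0.0, 1.0]]
side [[-0.422, 0.429, -0.799, -0.703], [-0.907, -0.19, 0.377, 0.576], [0.01, 0.883, 0.469, 0.857], [0.0, 0.0, 0.0, 1.0]] [[468.2441931718632, 0.0, 315.3524587352324], [0.0, 468.2441931718632, 198.16850586602908], [0.0, 0.0, 1.0]]
```

View pics/top0.png

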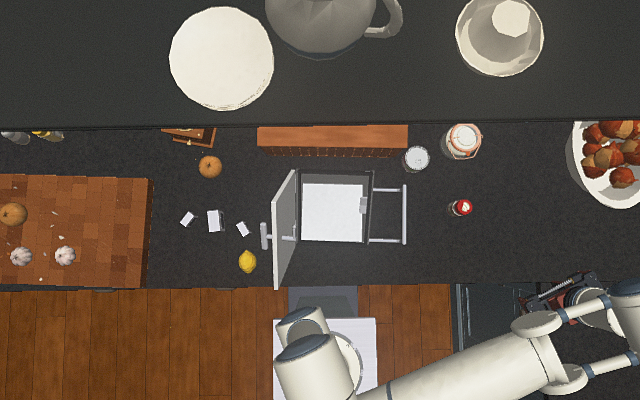

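View pics/side0.png

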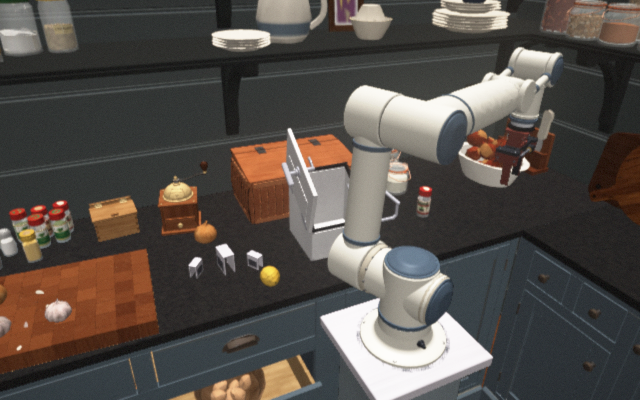

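Top view: the red-capped jar stands at (461,208) and the rail at about (404,215). The door is open on the left, with the T-bar at (264,235). The lemon is at (247,261), and three bent tags lie at (188,219), (214,221) and (243,229). The side view shows the same three at (196,266), (225,258) and (255,260), and the middle one looks largest.

```bash
python3 - <<'E'
from h import *
T=np.load('pics/top0.npz');S=np.load('pics/side0.npz');P=T['P'];C=T['color'].astype(int);Q=S['P']
crop=cv2.resize(T['color'][195:275,170:310],None,fx=5,fy=5,interpolation=cv2.INTER_CUBIC)
crop2=cv2.resize(S['color'][235:290,180:290],None,fx=5,fy=5,interpolation=cv2.INTER_CUBIC)
crop2=cv2.copyMakeBorder(crop2,0,0,0,700-550,cv2.BORDER_CONSTANT)
cv2.imwrite('pics/c1.png',np.vstack([crop,crop2])[:600,:,::-1][:, :])
f=lambda a:np.round(a,3).tolist()
red=(C[...,0]>130)&(C[...,1]<60)&(C[...,2]<70);red[:,:430]=0;red[:,490:]=0;red[:190]=0;red[230:]=0
p=P[red];print('cap',f(p.min(0)),f(p.max(0)),f(np.median(p,0)))
# tags : white pixels blobs in the area
w=((C.min(-1)>130)).astype(np.uint8);w[:, :175]=0;w[:,256:]=0;w[:200]=0;w[245:]=0
n,l,st,ce=cv2.connectedComponentsWithStats(w)
for i in range(1,n):
    if st[i,4]>15:
        q=P[l==i];q=q[q[:,2]>0.02];zt=np.percentile(q[:,2],90);t=q[q[:,2]>zt-.008]
        r=cv2.minAreaRect((t[:,:2]*1000).astype(np.float32));print('tag',ce[i],st[i,4],f(zt),r)
# bin
for n,(u,v) in dict(floor=(330,210),rail=(404,215),railtop=(404,195),railbot=(404,235),shelf=(400,100),frontrim=(335,242),backrim=(335,171),rightrim=(370,210),jarcap=(461,207),tbar=(264,235)).items(): print(n,f(P[v,u]))
# rail points
m=(abs(P[...,2]-0.146)<.012)&(P[...,1]<-.10)&(P[...,1]>-.3);m[:,:380]=0;m[:,430:]=0
r=P[m];x0=np.median(r[:,1]);r=r[abs(r[:,1]-x0)<.02];a=np.polyfit(r[:,0],r[:,1],1);print('rail',len(r),a,f(r.min(0)),f(r.max(0)))
# floor
m=(abs(P[...,2]-.006)<.006)&(C.min(-1)>150);m[:,:290]=0;m[:,:][:,375:]=0;m[:160]=0;m[250:]=0
q=P[m];r=cv2.minAreaRect((q[:,:2]*1000).astype(np.float32));print('floor',len(q),r,f(np.median(q[:,2])))
q=P[:125][P[:125][...,2]>.3];print('shelf z,x min',f(np.percentile(q[:,2],[1,50])),f(np.percentile(q[:,0],1)))
E
```

```text
cap [0.46, -0.472, 0.003] [0.504, -0.393, 0.112] [0.483, -0.41, 0.107]
tag [213.2 220.6] 235 0.068 ((454.9292297363281, 327.0111999511719), (63.35060501098633, 33.25864028930664), 7.0742692947387695)
tag [186.51886792 218.58490566] 106 0.046 ((463.6514587402344, 415.2446594238281), (22.66463851928711, 42.3131103515625), 54.5639533996582)
tag [242.41666667 228.35185185] 108 0.046 ((430.40093994140625, 243.7631378173828), (41.70743179321289, 22.61098861694336), 30.72895622253418)
floor [0.485, -0.027, 0.006]
rail [0.457, -0.23, 0.149]
railtop [0.514, -0.232, 0.149]
railbot [0.402, -0.229, 0.142]
shelf [0.631, -0.136, 0.595]
frontrim [0.385, -0.036, 0.109]
backrim [0.574, -0.036, 0.217]
rightrim [0.472, -0.134, 0.157]
jarcap [0.48, -0.405, 0.106]
tbar [0.406, 0.14, 0.314]
rail 243 [-0.02969364 -0.21543314] [0.377, -0.24, 0.135] [0.652, -0.214, 0.152]
floor 3316 ((479.56024169921875, -31.24816131591797), (190.5784912109375, 180.30397033691406), 87.140625) 0.006
shelf z,x min [0.588, 0.594] 0.595
```

View pics/c1.png

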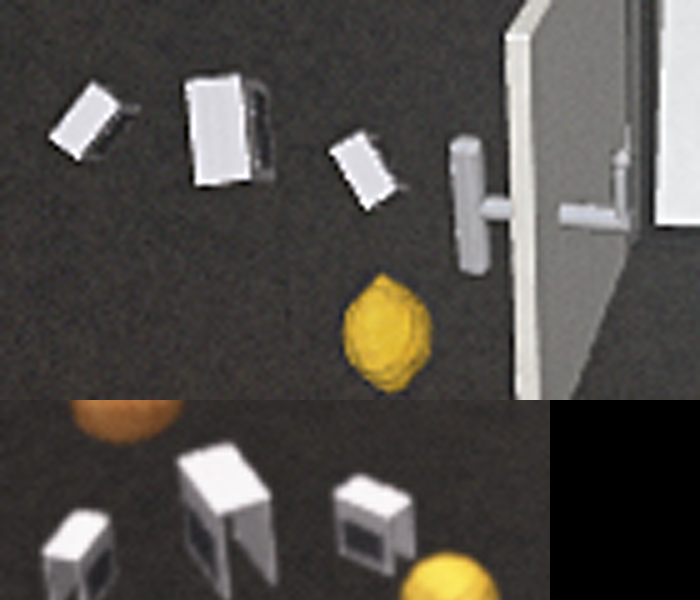

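The tag meant is the middle one at top (214,221): 63 × 33 mm, top at 68 mm. The other two are 42 × 23 mm and 46 mm tall, and the crop confirms it. The bin's floor measures 190 × 180 mm with its centre at (0.480, -0.031) and yaw about -2.5°. The cap's top is at 106 mm, which also fits.

Next I line the tool up with the bin and go towards the jar.

```bash
cat >> h.py <<'E'
def to(x=None,y=None,z=None,psi=None):
    """print remaining turn (deg) and shift in tool axes (after the turn) to TCP target; psi=yaw of tool x, deg"""
    s=ctrl.observe();p=s['tcp_pos'];M=R.from_rotvec(s['tcp_rot']).as_matrix()
    cur=np.degrees(np.arctan2(M[1,0],M[0,0]));psi=cur if psi is None else psi
    t=np.array([a if a is not None else b for a,b in zip((x,y,z),p)])-p
    a=np.radians(psi);c,sn=np.cos(a),np.sin(a)
    print('t',round(s['t'],2),'tcp',np.round(p,4),'psi',round(cur,2),'F',np.round(s['wrist_force'],1),'w',round(s['width']*87.8,1),'grip',round(float(s['grip_force']),1))
    print('turn',round(-(psi-cur),1),'tx %.1f ty %.1f tz %.1f'%(1e3*(t[0]*c+t[1]*sn),1e3*(t[0]*sn-t[1]*c),-1e3*t[2]))
E
python3 - <<'E'
from h import *
T=np.load('pics/top0.npz');P=T['P'];C=T['color'].astype(int)
m=(P[...,2]>.098)&(P[...,2]<.12)&(abs(P[...,0]-.482)<.035)&(abs(P[...,1]+.41)<.035)
q=P[m];print(len(q),q.min(0),q.max(0),cv2.minEnclosingCircle((q[:,:2]*1000).astype(np.float32)))
# door plane from inner/outer visible and edges; door free edge points
m=(P[...,1]>.06)&(P[...,1]<.2)&(P[...,2]>.17)&(P[...,0]>.2)&(P[...,0]<.6);m[:,:262]=0;m[:,310:]=0
q=P[m];c=q.mean(0);u,s,v=np.linalg.svd(q-c,full_matrices=False);print('door pts',len(q),c,v[2],s,q.min(0),q.max(0))
to(.482,-.41,.40,-2.5)
E
```

```text
190 [ 0.45979172 -0.43510692  0.09807545] [ 0.50163571 -0.39325053  0.11289108] ((481.7880859375, -414.3709716796875), 22.81601333618164)
door pts 2651 [0.4338324 0.0947137 0.3197065] [ 0.08293444  0.99614123 -0.02871468] [5.35720179 4.29846255 0.87267106] [0.20006031 0.06000142 0.17004188] [0.59999564 0.14886839 0.59606536]
t 0.1 tcp [ 0.2473 -0.5467  0.4036] psi 24.34 F [-0.1  0.5 -0.4] w 87.5 grip 0.0
turn 26.8 tx 228.5 ty -146.8 tz 3.6
```

jog_arm(deltas=[{"turn":6.7,"claw":75},{"turn":6.7,"claw":75},{"turn":6.7,"claw":75},{"turn":6.7,"claw":75},{"tx":40,"ty":-25,"claw":75},{"tx":40,"ty":-25,"claw":75},{"tx":40,"ty":-25,"claw":75},{"tx":40,"ty":-25,"claw":75}])

```text
schema error: expected keys tx, ty, tz, turn, claw
```

```bash
python3 - <<'E'
from h import *
to(.482,-.41,.40,-2.5)
E
```

```text
t 0.1 tcp [ 0.2473 -0.5467  0.4036] psi 24.34 F [-0.1  0.5 -0.4] w 87.5 grip 0.0
turn 26.8 tx 228.5 ty -146.8 tz 3.6
```

jog_arm(deltas=[{"tx":0,"ty":0,"tz":0,"turn":6.7,"claw":75},{"tx":0,"ty":0,"tz":0,"turn":6.7,"claw":75},{"tx":0,"ty":0,"tz":0,"turn":6.7,"claw":75},{"tx":0,"ty":0,"tz":0,"turn":6.7,"claw":75},{"tx":40,"ty":-25,"tz":0,"turn":0,"claw":75},{"tx":40,"ty":-25,"tz":0,"turn":0,"claw":75},{"tx":40,"ty":-25,"tz":0,"turn":0,"claw":75},{"tx":40,"ty":-25,"tz":0,"turn":0,"claw":75}])

```text
t: 0.9
tcp_pos: [0.4127, -0.4526, 0.4041]
tcp_rot: [-3.14, 0.068, 0.001]
wrist_force: [0.3, -1.2, -0.3]
width: 0.854
grip_force: 0.0
```

```bash
python3 - <<'E'
from h import *
to(.482,-.414,.26,-2.5)
E
```

```text
t 0.9 tcp [ 0.4127 -0.4526  0.4041] psi -2.49 F [ 0.3 -1.2 -0.3] w 75.0 grip 0.0
turn 0.0 tx 67.6 ty -41.6 tz 144.1
```

jog_arm(deltas=[{"tx":34,"ty":-21,"tz":0,"turn":0,"claw":75},{"tx":34,"ty":-21,"tz":0,"turn":0,"claw":75},{"tx":0,"ty":0,"tz":48,"turn":0,"claw":75},{"tx":0,"ty":0,"tz":48,"turn":0,"claw":75},{"tx":0,"ty":0,"tz":48,"turn":0,"claw":75},{"tx":0,"ty":0,"tz":0,"turn":0,"claw":75},{"tx":0,"ty":0,"tz":0,"turn":0,"claw":40},{"tx":0,"ty":0,"tz":0,"turn":0,"claw":40}], squeeze=20)

```text
t: 1.7
tcp_pos: [0.4817, -0.4153, 0.2647]
tcp_rot: [3.137, -0.068, 0.006]
wrist_force: [-0.2, 0.6, 0.6]
width: 0.706
grip_force: 0.0
```

jog_arm(deltas=[{"tx":0,"ty":0,"tz":0,"turn":0,"claw":30},{"tx":0,"ty":0,"tz":0,"turn":0,"claw":30},{"tx":0,"ty":0,"tz":0,"turn":0,"claw":30},{"tx":0,"ty":0,"tz":0,"turn":0,"claw":30},{"tx":0,"ty":0,"tz":-10,"turn":0,"claw":30},{"tx":0,"ty":0,"tz":-20,"turn":0,"claw":30},{"tx":0,"ty":0,"tz":-20,"turn":0,"claw":30},{"tx":0,"ty":0,"tz":0,"turn":0,"claw":30}], squeeze=20)

```text
t: 2.5
tcp_pos: [0.4815, -0.4149, 0.3148]
tcp_rot: [3.137, -0.067, 0.007]
wrist_force: [-0.1, -0.4, -0.9]
width: 0.502
grip_force: 20.0
```

```bash
python3 - <<'E'
from h import *
to(.458,-.030,.40,-2.5)
E
```

```text
t 2.5 tcp [ 0.4815 -0.4149  0.3148] psi -2.46 F [-0.1 -0.4 -0.9] w 44.1 grip 20.0
turn 0.0 tx -40.2 ty -383.5 tz -85.2
```

jog_arm(deltas=[{"tx":0,"ty":0,"tz":-45,"turn":0,"claw":30},{"tx":0,"ty":0,"tz":-45,"turn":0,"claw":30},{"tx":0,"ty":0,"tz":-45,"turn":0,"claw":30},{"tx":0,"ty":0,"tz":-15,"turn":0,"claw":30},{"tx":-8,"ty":-20,"tz":0,"turn":0,"claw":30},{"tx":-8,"ty":-40,"tz":0,"turn":0,"claw":30},{"tx":-8,"ty":-40,"tz":0,"turn":0,"claw":30},{"tx":-8,"ty":-40,"tz":0,"turn":0,"claw":30}])

```text
t: 3.3
tcp_pos: [0.4549, -0.2722, 0.4593]
tcp_rot: [-3.14, 0.068, 0.002]
wrist_force: [0.4, 0.0, 0.5]
width: 0.504
grip_force: 20.0
```

jog_arm(deltas=[{"tx":-8,"ty":-40,"tz":0,"turn":0,"claw":30},{"tx":0,"ty":-45,"tz":0,"turn":0,"claw":30},{"tx":0,"ty":-45,"tz":0,"turn":0,"claw":30},{"tx":0,"ty":-40,"tz":0,"turn":0,"claw":30},{"tx":0,"ty":-30,"tz":0,"turn":0,"claw":30},{"tx":0,"ty":-20,"tz":0,"turn":0,"claw":30},{"tx":0,"ty":0,"tz":0,"turn":0,"claw":30},{"tx":0,"ty":0,"tz":0,"turn":0,"claw":30}])

```text
t: 4.1
tcp_pos: [0.4567, -0.0532, 0.46]
tcp_rot: [3.141, -0.066, -0.001]
wrist_force: [0.4, 0.4, -1.0]
width: 0.5
grip_force: 20.0
```

```bash
python3 - <<'E'
from h import *
to(.458,-.030,.273,-2.5)
c=cam('top');save(c,'top1.png')
cv2.imwrite('pics/c2.png',cv2.resize(c['color'][120:320,200:480,::-1],None,fx=2.5,fy=2.5))
E
```

```text
t 4.1 tcp [ 0.4567 -0.0532  0.46  ] psi -2.41 F [ 0.4  0.4 -1. ] w 43.9 grip 20.0
turn 0.1 tx 0.3 ty -23.3 tz 187.0
```

View pics/c2.png

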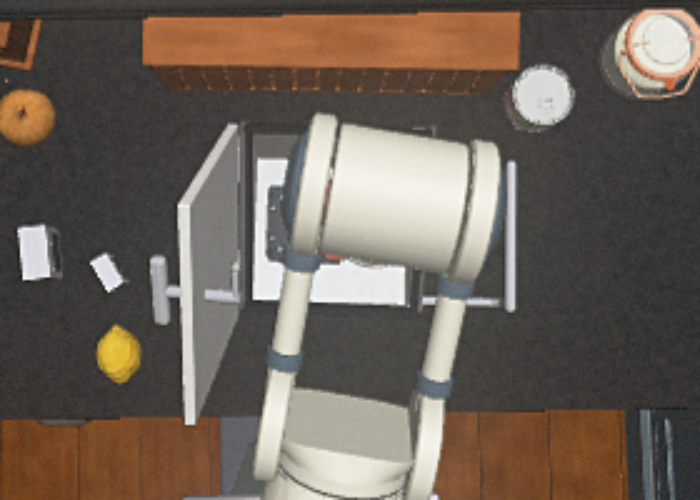

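```bash
python3 - <<'E'
from h import *
T=np.load('pics/top0.npz');P=T['P']
for u,v in [(283,237),(287,238),(291,238),(295,238),(295,233),(295,228),(294,222),(289,220),(285,225)]: print(u,v,np.round(P[v,u],3))
for u,v in [(274,195),(274,230),(275,260),(276,285),(295,172),(368,175),(368,240),(371,210)]: print('edge',u,v,np.round(P[v,u],3))
to(.448,-.037,.273,-2.5)
E
```

```text
283 237 [0.4   0.094 0.314]
287 238 [0.398 0.085 0.312]
291 238 [0.398 0.075 0.314]
295 238 [0.398 0.066 0.313]
295 233 [0.409 0.065 0.322]
295 228 [0.421 0.065 0.328]
294 222 [0.442 0.077 0.166]
289 220 [0.444 0.086 0.237]
285 225 [0.43  0.092 0.285]
edge 274 195 [0.536 0.15  0.005]
edge 274 230 [0.416 0.109 0.373]
edge 275 260 [0.348 0.112 0.334]
edge 276 285 [0.287 0.114 0.298]
edge 295 172 [ 0.611  0.083 -0.004]
edge 368 175 [ 0.559 -0.122  0.229]
edge 368 240 [ 0.389 -0.132  0.107]
edge 371 210 [ 0.483 -0.157  0.003]
t 4.15 tcp [ 0.4567 -0.0537  0.4601] psi -2.47 F [ 0.5 -0.8 -0.5] w 44.3 grip 20.0
turn 0.0 tx -9.5 ty -16.3 tz 187.1
```

jog_arm(deltas=[{"tx":-9,"ty":-16,"tz":0,"turn":0,"claw":30},{"tx":0,"ty":0,"tz":30,"turn":0,"claw":30},{"tx":0,"ty":0,"tz":35,"turn":0,"claw":30},{"tx":0,"ty":0,"tz":35,"turn":0,"claw":30},{"tx":0,"ty":0,"tz":35,"turn":0,"claw":30},{"tx":0,"ty":0,"tz":25,"turn":0,"claw":30},{"tx":0,"ty":0,"tz":0,"turn":0,"claw":30},{"tx":0,"ty":0,"tz":0,"turn":0,"claw":30}])

```text
t: 4.95
tcp_pos: [0.4484, -0.0377, 0.301]
tcp_rot: [3.141, -0.07, -0.001]
wrist_force: [-0.1, 0.1, 0.3]
width: 0.501
grip_force: 20.0
```

```bash
python3 - <<'E'
from h import *
to(.448,-.037,.273,-2.5)
E
```

```text
t 4.95 tcp [ 0.4484 -0.0377  0.301 ] psi -2.55 F [-0.1  0.1  0.3] w 44.0 grip 20.0
turn -0.0 tx -0.4 ty -0.7 tz 28.0
```

jog_arm(deltas=[{"tx":0,"ty":0,"tz":10,"turn":0,"claw":30},{"tx":0,"ty":0,"tz":10,"turn":0,"claw":30},{"tx":0,"ty":0,"tz":6,"turn":0,"claw":30},{"tx":0,"ty":0,"tz":3,"turn":0,"claw":30},{"tx":0,"ty":0,"tz":0,"turn":0,"claw":30},{"tx":0,"ty":0,"tz":0,"turn":0,"claw":30},{"tx":0,"ty":0,"tz":0,"turn":0,"claw":60},{"tx":0,"ty":0,"tz":0,"turn":0,"claw":70}])

```text
t: 5.75
tcp_pos: [0.4485, -0.0368, 0.2722]
tcp_rot: [3.141, -0.067, 0.002]
wrist_force: [-0.7, 0.3, -0.2]
width: 0.649
grip_force: 0.0
```

jog_arm(deltas=[{"tx":0,"ty":0,"tz":0,"turn":0,"claw":70},{"tx":0,"ty":0,"tz":0,"turn":0,"claw":70},{"tx":0,"ty":0,"tz":-15,"turn":0,"claw":70},{"tx":0,"ty":0,"tz":-35,"turn":0,"claw":70},{"tx":0,"ty":0,"tz":-45,"turn":0,"claw":70},{"tx":0,"ty":0,"tz":-45,"turn":0,"claw":70},{"tx":0,"ty":0,"tz":-30,"turn":0,"claw":0},{"tx":0,"ty":0,"tz":0,"turn":0,"claw":0}])

```text
t: 6.55
tcp_pos: [0.4479, -0.0368, 0.4484]
tcp_rot: [3.139, -0.067, 0.016]
wrist_force: [0.5, 0.3, 0.7]
width: 0.652
grip_force: 0.0
```

```bash
python3 - <<'E'
from h import *
to(.36,.2,.45,-2.5)
c=cam('wrist');save(c,'w1.png');P=cloud(c);C=c['color'].astype(int)
m=(C[...,0]>100)&(C[...,1]<60)&(C[...,2]<70)&(P[...,2]<.2)
q=P[m];print(len(q),np.round(np.percentile(q,[5,50,95],axis=0),3) if len(q) else '')
E
```

```text
t 6.55 tcp [ 0.4479 -0.0368  0.4484] psi -2.46 F [0.5 0.3 0.7] w 57.2 grip 0.0
turn 0.0 tx -98.1 ty -232.7 tz -1.6
1027 [[-0.544 -0.263 -0.914]
 [ 0.455 -0.034  0.112]
 [ 0.469 -0.018  0.114]]
```

View pics/w1.png

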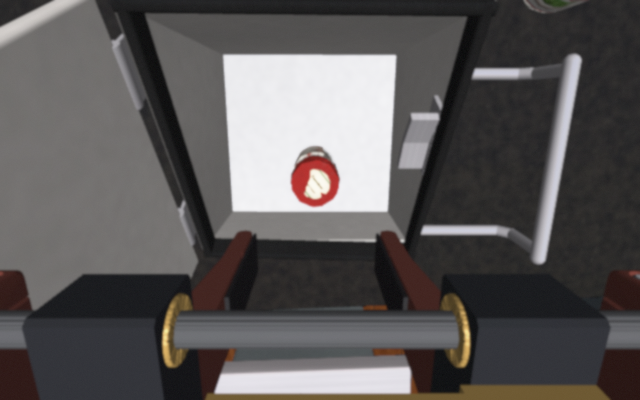

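The jar stands upright in the bin with its cap at (315,182) and cap height 113 mm. Next I go over the door's front part to its outer side.

jog_arm(deltas=[{"tx":-20,"ty":0,"tz":-43,"turn":0,"claw":0},{"tx":-20,"ty":0,"tz":-43,"turn":0,"claw":0},{"tx":-40,"ty":0,"tz":0,"turn":0,"claw":0},{"tx":-30,"ty":-25,"tz":0,"turn":0,"claw":0},{"tx":0,"ty":-40,"tz":0,"turn":0,"claw":0},{"tx":0,"ty":-40,"tz":0,"turn":0,"claw":0},{"tx":0,"ty":-40,"tz":0,"turn":0,"claw":0},{"tx":0,"ty":-40,"tz":0,"turn":0,"claw":0}])

```text
t: 7.4
tcp_pos: [0.346, 0.1543, 0.5265]
tcp_rot: [3.14, -0.068, -0.002]
wrist_force: [1.1, -0.4, 0.3]
width: 0.003
grip_force: 0.0
```

```bash
python3 - <<'E'
from h import *
to(.335,.2,.452,-2.5)
print(np.round(ctrl.observe()['joint_positions'],2))
E
```

```text
t 7.4 tcp [0.346  0.1543 0.5265] psi -2.47 F [ 1.1 -0.4  0.3] w 0.3 grip 0.0
turn 0.0 tx -13.0 ty -45.2 tz 74.5
[ 0.33 -0.43  1.47 -0.    2.1   1.94]
```

jog_arm(deltas=[{"tx":0,"ty":-45,"tz":0,"turn":0,"claw":0},{"tx":0,"ty":0,"tz":0,"turn":0,"claw":0},{"tx":0,"ty":0,"tz":37,"turn":0,"claw":0},{"tx":0,"ty":0,"tz":37,"turn":0,"claw":0},{"tx":0,"ty":20,"tz":0,"turn":0,"claw":0},{"tx":0,"ty":20,"tz":0,"turn":0,"claw":0},{"tx":0,"ty":20,"tz":0,"turn":0,"claw":0},{"tx":0,"ty":15,"tz":0,"turn":0,"claw":0}])

```text
t: 8.2
tcp_pos: [0.3449, 0.1213, 0.4525]
tcp_rot: [3.14, -0.069, -0.003]
wrist_force: [0.3, -0.6, -0.2]
width: 0.004
grip_force: 0.0
```

jog_arm(deltas=[{"tx":0,"ty":15,"tz":0,"turn":0,"claw":0},{"tx":0,"ty":15,"tz":0,"turn":0,"claw":0},{"tx":1,"ty":15,"tz":0,"turn":0,"claw":0},{"tx":1,"ty":15,"tz":0,"turn":0,"claw":0},{"tx":1,"ty":15,"tz":0,"turn":0,"claw":0},{"tx":1,"ty":15,"tz":0,"turn":0,"claw":0},{"tx":1,"ty":10,"tz":0,"turn":0,"claw":0},{"tx":1,"ty":10,"tz":0,"turn":0,"claw":0}])

```text
t: 9.0
tcp_pos: [0.3463, 0.0117, 0.453]
tcp_rot: [-3.141, 0.069, 0.002]
wrist_force: [0.3, -1.0, 0.2]
width: 0.001
grip_force: 0.1
```

```bash
python3 - <<'E'
from h import *
to(.345,-.01,.452,-2.5)
c=cam('side');save(c,'s2.png')
cv2.imwrite('pics/c3.png',cv2.resize(c['color'][60:300,180:460,::-1],None,fx=2,fy=2))
E
```

```text
t 9.0 tcp [0.3463 0.0117 0.453 ] psi -2.51 F [ 0.3 -1.   0.2] w 0.1 grip 0.1
turn -0.0 tx -0.3 ty 21.7 tz 1.0
```

View pics/c3.png

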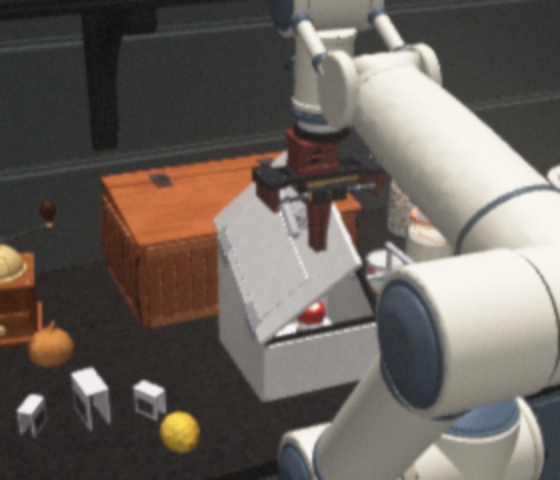

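The door is tilted to about 60° with the closed fingers at (318,235) behind it, and the jar is still upright. I lift clear and let the door sink.

jog_arm(deltas=[{"tx":0,"ty":10,"tz":0,"turn":0,"claw":0},{"tx":0,"ty":0,"tz":-20,"turn":0,"claw":0},{"tx":0,"ty":0,"tz":-20,"turn":0,"claw":0},{"tx":0,"ty":0,"tz":0,"turn":0,"claw":0},{"tx":0,"ty":0,"tz":0,"turn":0,"claw":0},{"tx":0,"ty":0,"tz":0,"turn":0,"claw":0},{"tx":0,"ty":0,"tz":0,"turn":0,"claw":0},{"tx":0,"ty":0,"tz":0,"turn":0,"claw":0}])

```text
t: 9.85
tcp_pos: [0.346, 0.0026, 0.4929]
tcp_rot: [-3.141, 0.067, 0.002]
wrist_force: [-0.4, -0.2, -0.5]
width: 0.003
grip_force: 0.0
```

```bash
cat >> h.py <<'E'
H=np.array([.485,.074,.157]);by=np.array([.0436,.999,0]);s_=np.array([.866*.999,-.866*.0436,.5]);n_=np.array([-.5*.999,.5*.0436,.866])
def door(c):
    P=cloud(c);q=P[(c['depth']>0)];d=q-H
    a,b,e=-d@by,d@s_,d@n_   # across, along, height
    r=np.hypot(a,e);th=np.arctan2(e,a)
    m=(r>.06)&(r<.205)&(abs(b)<.105)&(th>-.05)&(th<1.5)&((abs(b)>.055))
    h,ed=np.histogram(th[m],60);return len(th[m]),np.median(th[m]),ed[h.argmax()]
E
python3 - <<'E'
from h import *
c=cam('side');print(door(c)); 
to(.345,-.01,.5,-2.5)
E
```

```text
(987, np.float64(0.2388143600492636), np.float64(0.19938044331351473))
t 9.9 tcp [0.346  0.0026 0.4931] psi -2.45 F [ 0.6 -0.2 -0.1] w 0.7 grip 0.0
turn 0.1 tx -0.4 ty 12.7 tz -6.9
```

jog_arm(deltas=[{"tx":0,"ty":-30,"tz":0,"turn":0,"claw":0},{"tx":0,"ty":-40,"tz":0,"turn":0,"claw":0},{"tx":0,"ty":-40,"tz":0,"turn":0,"claw":0},{"tx":0,"ty":-40,"tz":0,"turn":0,"claw":0},{"tx":0,"ty":-40,"tz":0,"turn":0,"claw":0},{"tx":0,"ty":0,"tz":0,"turn":0,"claw":0},{"tx":0,"ty":0,"tz":0,"turn":0,"claw":0},{"tx":0,"ty":0,"tz":0,"turn":0,"claw":0}])

```text
t: 10.7
tcp_pos: [0.3542, 0.1917, 0.4936]
tcp_rot: [3.14, -0.069, -0.0]
wrist_force: [0.2, -0.7, 0.6]
width: 0.003
grip_force: 0.0
```

```bash
python3 - <<'E'
from h import *
c=cam('top');print(door(c));save(c,'t3.png')
P=cloud(c);d=P-H;a,b,e=-d@by,d@s_,d@n_
np.save('pics/t3P.npy',P)
m=(c['depth']>0)&(abs(b)<.06)&(a>.1)&(a<.22)&(e>.035)&(e<.08)
q=np.stack([a[m],b[m]],1)*1000;print(len(q),cv2.minAreaRect(q.astype(np.float32)),np.median(e[m]),np.round(P[m].mean(0),4))
mm=(c['depth']>0)&(abs(b)<.1)&(abs(b)>.055)&(a>.03)&(a<.2)&(abs(e)<.05);A=np.stack([a[mm],b[mm],np.ones(mm.sum())],1);print('face fit',np.linalg.lstsq(A,e[mm],rcond=None)[0])
to(.48,-.058,.45,-2.5)
cv2.imwrite('pics/c4.png',cv2.resize(c['color'][150:270,260:420,::-1],None,fx=4,fy=4))
E
```

```text
(1809, np.float64(0.21641625959421923), np.float64(0.16256745254060911))
156 ((159.91253662109375, 1.4456672668457031), (29.094087600708008, 71.083984375), 9.025422096252441) 0.06743445377297454 [ 0.4482 -0.0834  0.2147]
face fit [ 0.00645498 -0.00078794  0.02742481]
t 10.75 tcp [0.3542 0.1915 0.4938] psi -2.55 F [0.8 0.3 0.1] w 0.6 grip 0.0
turn -0.1 tx 136.6 ty 243.7 tz 43.8
```

View pics/c4.png

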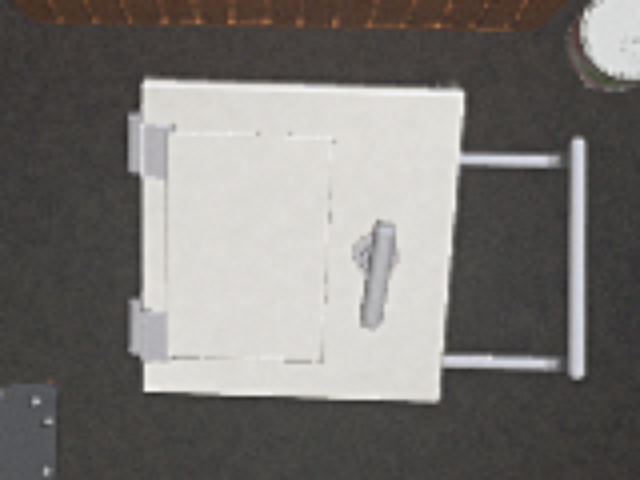

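The door lies shut in the top crop, with a face slope of 0.006 rad. The T-bar runs from (385,225) to (370,325), about 9° clockwise already, with its centre at (378,275). The bar's centre is 59 mm above my hinge plane.

```bash
python3 - <<'E'
from h import *
L=H+.160*(-by)+.0015*s_+.059*n_;print('L',L)
bx=np.array([.999,-.0436,0]);ez=np.array([0,0,1])
def pos(phi,k,rho=.027):
    u=rho*np.cos(phi)+k*np.sin(phi)
    return L+bx*.866*u+by*(-rho*np.sin(phi)+k*np.cos(phi))+ez*(.5*u-.008)
st=pos(.16,.030);T=st+[0,0,.182];print('tip start',st,'TCP',T)
to(T[0],T[1],T[2],-2.5)
prev=st
for phi in np.linspace(.16,1.6,16):
    p=pos(phi,.020);d=(p-prev)*1e3;print(round(phi,2),'tx %.1f ty %.1f tz %.1f'%(d@bx,-d@by,-d[2]));prev=p
E
```

```text
L [ 0.4498512  -0.08461044  0.208844  ]
tip start [ 0.47815016 -0.06050742  0.21656134] TCP [ 0.47815016 -0.06050742  0.39856134]
t 10.75 tcp [0.3542 0.1915 0.4938] psi -2.55 F [0.8 0.3 0.1] w 0.6 grip 0.0
turn -0.1 tx 134.8 ty 246.3 tz 95.2
0.16 tx -1.4 ty 9.9 tz 0.8
0.26 tx 1.2 ty 2.9 tz -0.7
0.35 tx 0.9 ty 3.0 tz -0.5
0.45 tx 0.7 ty 3.1 tz -0.4
0.54 tx 0.4 ty 3.2 tz -0.2
0.64 tx 0.1 ty 3.2 tz -0.1
0.74 tx -0.1 ty 3.2 tz 0.1
0.83 tx -0.4 ty 3.2 tz 0.2
0.93 tx -0.7 ty 3.1 tz 0.4
1.02 tx -0.9 ty 3.0 tz 0.5
1.12 tx -1.2 ty 2.9 tz 0.7
1.22 tx -1.4 ty 2.8 tz 0.8
1.31 tx -1.6 ty 2.6 tz 0.9
1.41 tx -1.8 ty 2.4 tz 1.1
1.5 tx -2.0 ty 2.2 tz 1.2
1.6 tx -2.2 ty 2.0 tz 1.3
```

jog_arm(deltas=[{"tx":25,"ty":40,"tz":0,"turn":0,"claw":0},{"tx":25,"ty":40,"tz":0,"turn":0,"claw":0},{"tx":25,"ty":40,"tz":0,"turn":0,"claw":0},{"tx":25,"ty":40,"tz":0,"turn":0,"claw":0},{"tx":25,"ty":43,"tz":0,"turn":0,"claw":0},{"tx":10,"ty":43,"tz":0,"turn":0,"claw":0},{"tx":0,"ty":0,"tz":35,"turn":0,"claw":0},{"tx":0,"ty":0,"tz":35,"turn":0,"claw":0}])

```text
t: 11.55
tcp_pos: [0.4781, -0.0623, 0.4238]
tcp_rot: [3.14, -0.077, 0.004]
wrist_force: [0.9, 0.4, -1.0]
width: 0.006
grip_force: 0.0
```

```bash
python3 - <<'E'
from h import *
to(.4782,-.0605,.3986,-2.5)
E
```

```text
t 11.55 tcp [ 0.4781 -0.0623  0.4238] psi -2.8 F [ 0.9  0.4 -1. ] w 0.6 grip 0.0
turn -0.3 tx 0.0 ty -1.8 tz 25.2
```

jog_arm(deltas=[{"tx":0,"ty":-2,"tz":15,"turn":-0.3,"claw":0},{"tx":0,"ty":0,"tz":10,"turn":0,"claw":0},{"tx":-1,"ty":5,"tz":0,"turn":0,"claw":0},{"tx":0,"ty":5,"tz":0,"turn":0,"claw":0},{"tx":1,"ty":3,"tz":-0.7,"turn":0,"claw":0},{"tx":1,"ty":3,"tz":-0.5,"turn":0,"claw":0},{"tx":0.7,"ty":3,"tz":-0.4,"turn":0,"claw":0},{"tx":0.4,"ty":3.2,"tz":-0.2,"turn":0,"claw":0}])

```text
t: 12.35
tcp_pos: [0.4799, -0.0794, 0.4009]
tcp_rot: [-3.141, 0.058, -0.001]
wrist_force: [-0.2, 2.5, 0.7]
width: 0.005
grip_force: 0.9
```

jog_arm(deltas=[{"tx":0,"ty":3.2,"tz":0,"turn":0,"claw":0},{"tx":0,"ty":3.2,"tz":0,"turn":0,"claw":0},{"tx":-0.4,"ty":3.2,"tz":0.2,"turn":0,"claw":0},{"tx":-0.7,"ty":3.1,"tz":0.4,"turn":0,"claw":0},{"tx":-0.9,"ty":3,"tz":0.5,"turn":0,"claw":0},{"tx":-1.2,"ty":2.9,"tz":0.7,"turn":0,"claw":0},{"tx":-1.4,"ty":2.8,"tz":0.8,"turn":0,"claw":0},{"tx":-1.6,"ty":2.6,"tz":0.9,"turn":0,"claw":0}])

```text
t: 13.15
tcp_pos: [0.473, -0.1029, 0.3969]
tcp_rot: [-3.139, 0.057, -0.003]
wrist_force: [4.4, 5.8, -0.9]
width: 0.005
grip_force: 2.6
```

jog_arm(deltas=[{"tx":-1.8,"ty":2.4,"tz":1,"turn":0,"claw":0},{"tx":-2,"ty":2.2,"tz":1.2,"turn":0,"claw":0},{"tx":-2,"ty":1,"tz":1,"turn":0,"claw":0},{"tx":-2,"ty":0,"tz":0,"turn":0,"claw":0},{"tx":-2,"ty":0,"tz":0,"turn":0,"claw":0},{"tx":-1,"ty":0,"tz":0,"turn":0,"claw":0},{"tx":0,"ty":0,"tz":0,"turn":0,"claw":0},{"tx":0,"ty":0,"tz":0,"turn":0,"claw":0}])

```text
t: 13.95
tcp_pos: [0.4626, -0.1087, 0.3942]
tcp_rot: [3.139, -0.059, 0.009]
wrist_force: [11.3, -1.4, -1.6]
width: 0.002
grip_force: 4.3
```

```bash
python3 - <<'E'
from h import *
L=np.array([.4499,-.0846,.2088])
to(None,None,.45,-2.5);s=ctrl.observe();d=s['tcp_pos']-[0,0,.182]-L;bx=np.array([.999,-.0436,0]);print('bin rel',d@bx,d@by,d[2])
c=cam('side');save(c,'s4.png');cv2.imwrite('pics/c5.png',cv2.resize(c['color'][60:300,180:460,::-1],None,fx=2,fy=2))
E
```

```text
t 13.95 tcp [ 0.4626 -0.1087  0.3942] psi -2.17 F [11.3 -1.4 -1.6] w 0.2 grip 4.3
turn 0.3 tx 0.0 ty -0.0 tz -55.8
bin rel 0.013704048662877092 -0.023552061264832835 0.0033820698682459904
```

jog_arm(deltas=[{"tx":-1.5,"ty":0,"tz":0,"turn":0,"claw":0},{"tx":-1.5,"ty":0,"tz":0,"turn":0,"claw":0},{"tx":-1.5,"ty":0,"tz":0,"turn":0,"claw":0},{"tx":-1.5,"ty":0,"tz":0,"turn":0,"claw":0},{"tx":0,"ty":0,"tz":0,"turn":0,"claw":0},{"tx":0,"ty":0,"tz":0,"turn":0,"claw":0},{"tx":0,"ty":0,"tz":0,"turn":0,"claw":0},{"tx":0,"ty":0,"tz":0,"turn":0,"claw":0}])

```text
t: 14.8
tcp_pos: [0.4589, -0.1084, 0.3951]
tcp_rot: [3.139, -0.057, 0.027]
wrist_force: [29.0, -0.6, -4.9]
width: 0.008
grip_force: 11.5
```

jog_arm(deltas=[{"tx":4,"ty":0,"tz":0,"turn":0,"claw":0},{"tx":5,"ty":0,"tz":0,"turn":0,"claw":0},{"tx":0,"ty":0,"tz":-30,"turn":0,"claw":0},{"tx":0,"ty":0,"tz":-40,"turn":0,"claw":0},{"tx":0,"ty":-40,"tz":0,"turn":0,"claw":60},{"tx":0,"ty":-45,"tz":0,"turn":0,"claw":60},{"tx":0,"ty":-45,"tz":0,"turn":0,"claw":60},{"tx":0,"ty":-45,"tz":0,"turn":0,"claw":60}])

```text
t: 15.6
tcp_pos: [0.4707, 0.0674, 0.4636]
tcp_rot: [3.139, -0.062, -0.002]
wrist_force: [0.2, 0.3, -0.4]
width: 0.338
grip_force: 0.0
```

jog_arm(deltas=[{"tx":0,"ty":-45,"tz":0,"turn":-2,"claw":60},{"tx":0,"ty":-45,"tz":0,"turn":-2,"claw":60},{"tx":0,"ty":-45,"tz":0,"turn":-2,"claw":60},{"tx":0,"ty":-45,"tz":0,"turn":-2,"claw":60},{"tx":0,"ty":-40,"tz":0,"turn":-1,"claw":60},{"tx":0,"ty":0,"tz":0,"turn":0,"claw":60},{"tx":0,"ty":0,"tz":0,"turn":0,"claw":60},{"tx":0,"ty":0,"tz":0,"turn":0,"claw":60}])

```text
t: 16.4
tcp_pos: [0.4648, 0.285, 0.4637]
tcp_rot: [3.135, 0.185, -0.0]
wrist_force: [1.1, 0.1, -0.1]
width: 0.685
grip_force: 0.0
```

```bash
python3 - <<'E'
from h import *
to(.455,.327,.25,7)
c=cam('top');P=cloud(c);C=c['color']
d=P-H;a,b,e=-d@by,d@s_,d@n_
m=(c['depth']>0)&(abs(b)<.06)&(a>.1)&(a<.22)&(e>.04)&(e<.08)
q=np.stack([a[m],b[m]],1)*1000;print(len(q),cv2.minAreaRect(q.astype(np.float32)),np.median(e[m]))
mm=(c['depth']>0)&(abs(b)<.1)&(abs(b)>.055)&(a>.03)&(a<.2)&(abs(e)<.05);A=np.stack([a[mm],b[mm],np.ones(mm.sum())],1);print('face fit',np.linalg.lstsq(A,e[mm],rcond=None)[0])
# rail: ridge points
m=(c['depth']>0)&(P[...,2]>.138)&(P[...,2]<.155)&(P[...,1]<-.215)&(P[...,1]>-.25)&(P[...,0]>.405)&(P[...,0]<.54)
r=P[m];print('rail',len(r),np.polyfit(r[:,0]-.47,r[:,1],1),np.percentile(r[:,2],[50,95]),cv2.minAreaRect((r[:,:2]*1000).astype(np.float32)))
cv2.imwrite('pics/c6.png',cv2.resize(C[150:270,180:420,::-1],None,fx=3.3,fy=3.3))
w=cam('wrist');save(w,'w2.png');Q=cloud(w);np.save('pics/w2P.npy',Q)
m=(w['depth']>0)&(abs(Q[...,0]-.455)<.06)&(abs(Q[...,1]-.327)<.06)&(Q[...,2]>.058)&(Q[...,2]<.075)
q=Q[m];print('tag',len(q),np.median(q[:,2]),cv2.minAreaRect((q[:,:2]*1000).astype(np.float32)))
E
```

```text
t 16.4 tcp [0.4648 0.285  0.4637] psi 6.75 F [ 1.1  0.1 -0.1] w 60.2 grip 0.0
turn -0.2 tx -4.6 ty -42.9 tz 213.7
178 ((159.49212646484375, 0.7298078536987305), (74.03214263916016, 15.05954360961914), 1.7662307024002075) 0.06577477997428041
face fit [-0.00469408 -0.00091258  0.02727643]
rail 189 [-0.03907243 -0.22948944] [0.14524997 0.14871651] ((473.4425354003906, -229.816650390625), (9.903363227844238, 132.6121826171875), 87.77001953125)
tag 1878 0.06602692071953614 ((455.7464904785156, 328.7729797363281), (63.87834167480469, 34.06884765625), 6.209655284881592)
```

View pics/c6.png

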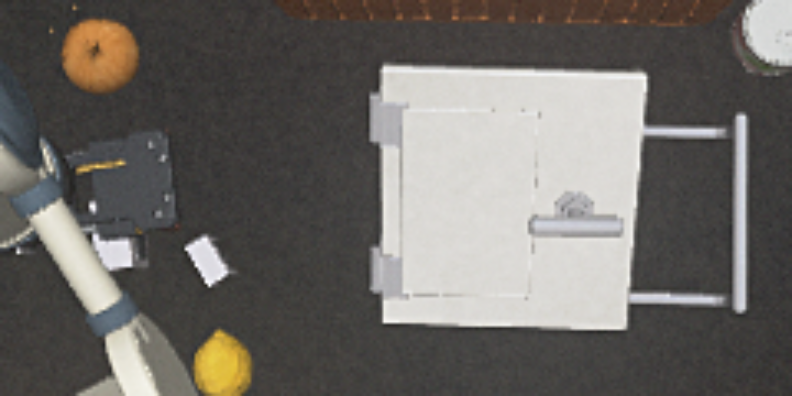

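The T-bar now lies straight across the slope, from (530,226) to (622,226), and the door face has drawn in by about 0.011 rad. The tag's top measures 64 × 34 mm at z 66 mm with yaw 6.2°, which fits. I grasp it.

jog_arm(deltas=[{"tx":-4,"ty":-44.5,"tz":0,"turn":0.3,"claw":60},{"tx":0,"ty":0,"tz":45,"turn":0,"claw":60},{"tx":0,"ty":0,"tz":45,"turn":0,"claw":60},{"tx":0,"ty":0,"tz":45,"turn":0,"claw":60},{"tx":0,"ty":0,"tz":45,"turn":0,"claw":60},{"tx":0,"ty":0,"tz":30,"turn":0,"claw":60},{"tx":0,"ty":0,"tz":0,"turn":0,"claw":60},{"tx":0,"ty":0,"tz":0,"turn":0,"claw":60}])

```text
t: 17.3
tcp_pos: [0.4557, 0.329, 0.2546]
tcp_rot: [3.136, 0.177, 0.0]
wrist_force: [0.7, 0.7, 1.3]
width: 0.684
grip_force: 0.0
```

```bash
python3 - <<'E'
from h import *
to(.4557,.3288,.215,6.5)
E
```

```text
t 17.3 tcp [0.4557 0.329  0.2546] psi 6.46 F [0.7 0.7 1.3] w 60.1 grip 0.0
turn -0.0 tx -0.1 ty 0.2 tz 39.6
```

jog_arm(deltas=[{"tx":0,"ty":0,"tz":20,"turn":0,"claw":60},{"tx":0,"ty":0,"tz":20,"turn":0,"claw":60},{"tx":0,"ty":0,"tz":0,"turn":0,"claw":60},{"tx":0,"ty":0,"tz":0,"turn":0,"claw":25},{"tx":0,"ty":0,"tz":0,"turn":0,"claw":25},{"tx":0,"ty":0,"tz":0,"turn":0,"claw":25},{"tx":0,"ty":0,"tz":0,"turn":0,"claw":25},{"tx":0,"ty":0,"tz":0,"turn":0,"claw":25}], squeeze=15)

```text
t: 18.1
tcp_pos: [0.4557, 0.3298, 0.2152]
tcp_rot: [-3.136, -0.179, -0.003]
wrist_force: [0.9, -1.2, 5.2]
width: 0.386
grip_force: 15.0
```

jog_arm(deltas=[{"tx":0,"ty":0,"tz":-10,"turn":0,"claw":25},{"tx":0,"ty":0,"tz":-40,"turn":0,"claw":25},{"tx":0,"ty":0,"tz":-45,"turn":0,"claw":25},{"tx":0,"ty":0,"tz":-45,"turn":0,"claw":25},{"tx":0,"ty":0,"tz":-45,"turn":0,"claw":25},{"tx":0,"ty":0,"tz":-45,"turn":0,"claw":25},{"tx":0,"ty":0,"tz":-20,"turn":0,"claw":25},{"tx":0,"ty":0,"tz":0,"turn":0,"claw":25}])

```text
t: 18.9
tcp_pos: [0.4548, 0.3296, 0.4684]
tcp_rot: [-3.133, -0.179, -0.01]
wrist_force: [0.6, 0.4, -1.1]
width: 0.386
grip_force: 15.0
```

```bash
python3 - <<'E'
from h import *
to(.448,-.2287,.46,-2.5)
E
```

```text
t 18.9 tcp [0.4548 0.3296 0.4684] psi 6.55 F [ 0.6  0.4 -1.1] w 33.9 grip 15.0
turn 9.1 tx 17.5 ty 558.1 tz 8.4
```

jog_arm(deltas=[{"tx":0,"ty":20,"tz":0,"turn":3,"claw":25},{"tx":0,"ty":35,"tz":0,"turn":3,"claw":25},{"tx":0,"ty":40,"tz":0,"turn":3,"claw":25},{"tx":2,"ty":40,"tz":0,"turn":0,"claw":25},{"tx":2,"ty":40,"tz":0,"turn":0,"claw":25},{"tx":2,"ty":40,"tz":0,"turn":0,"claw":25},{"tx":2,"ty":40,"tz":0,"turn":0,"claw":25},{"tx":2,"ty":40,"tz":0,"turn":0,"claw":25}])

```text
t: 19.7
tcp_pos: [0.4613, 0.0333, 0.4613]
tcp_rot: [-3.141, 0.067, 0.005]
wrist_force: [1.0, 0.8, -0.8]
width: 0.389
grip_force: 15.0
```

jog_arm(deltas=[{"tx":0,"ty":40,"tz":0,"turn":0,"claw":25},{"tx":0,"ty":40,"tz":0,"turn":0,"claw":25},{"tx":0,"ty":40,"tz":0,"turn":0,"claw":25},{"tx":0,"ty":40,"tz":0,"turn":0,"claw":25},{"tx":0,"ty":40,"tz":0,"turn":0,"claw":25},{"tx":0,"ty":30,"tz":0,"turn":0,"claw":25},{"tx":0,"ty":20,"tz":0,"turn":0,"claw":25},{"tx":0,"ty":0,"tz":0,"turn":0,"claw":25}])

```text
t: 20.5
tcp_pos: [0.4507, -0.2172, 0.4607]
tcp_rot: [-3.139, 0.073, 0.007]
wrist_force: [0.5, 0.9, -1.6]
width: 0.384
grip_force: 15.0
```

```bash
python3 - <<'E'
from h import *
to(.444,-.2285,.375,-2.4)
E
```

```text
t 20.5 tcp [ 0.4507 -0.2172  0.4607] psi -2.65 F [ 0.5  0.9 -1.6] w 33.7 grip 15.0
turn -0.3 tx -6.2 ty 11.6 tz 85.7
```

jog_arm(deltas=[{"tx":-6,"ty":11.5,"tz":0,"turn":-0.3,"claw":25},{"tx":0,"ty":0,"tz":30,"turn":0,"claw":25},{"tx":0,"ty":0,"tz":30,"turn":0,"claw":25},{"tx":0,"ty":0,"tz":22,"turn":0,"claw":25},{"tx":0,"ty":0,"tz":0,"turn":0,"claw":25},{"tx":0,"ty":0,"tz":0,"turn":0,"claw":25},{"tx":0,"ty":0,"tz":0,"turn":0,"claw":25},{"tx":0,"ty":0,"tz":0,"turn":0,"claw":25}])

```text
t: 21.3
tcp_pos: [0.4445, -0.2261, 0.3834]
tcp_rot: [3.14, -0.059, 0.004]
wrist_force: [0.5, -0.8, -1.1]
width: 0.383
grip_force: 15.0
```

```bash
python3 - <<'E'
from h import *
to(.444,-.2285,.300,-2.4)
w=cam('wrist');save(w,'w3.png');Q=cloud(w)
m=(w['depth']>0)&(Q[...,2]>.136)&(Q[...,2]<.152)&(Q[...,1]<-.2)&(Q[...,1]>-.26)&(Q[...,0]>.485)&(Q[...,0]<.535)
r=Q[m];print('rail',len(r));
if len(r)>10: print(np.percentile(r,[2,50,98],axis=0).round(4),cv2.minAreaRect((r[:,:2]*1000).astype(np.float32)))
E
```

```text
t 21.3 tcp [ 0.4445 -0.2261  0.3834] psi -2.14 F [ 0.5 -0.8 -1.1] w 33.6 grip 15.0
turn 0.3 tx -0.4 ty 2.4 tz 83.4
rail 1695
[[ 0.4861 -0.238   0.1416]
 [ 0.5113 -0.2319  0.1451]
 [ 0.5341 -0.2262  0.147 ]] ((509.95025634765625, -232.21339416503906), (11.54647445678711, 50.0797119140625), 87.77159118652344)
```

View pics/w3.png

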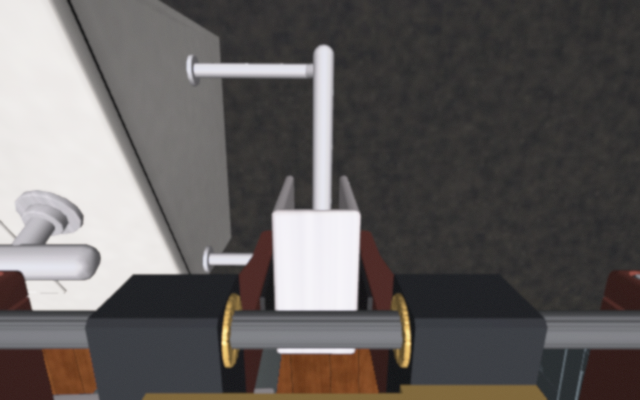

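The wrist view shows the tag's legs at (290,190) and (345,190), with the rail passing between them at (322,190). The rail needs about 3 mm of shift, so I move right by that and lower.

jog_arm(deltas=[{"tx":0,"ty":3.4,"tz":0,"turn":0.2,"claw":25},{"tx":0,"ty":0,"tz":10,"turn":0,"claw":25},{"tx":0,"ty":0,"tz":15,"turn":0,"claw":25},{"tx":0,"ty":0,"tz":15,"turn":0,"claw":25},{"tx":0,"ty":0,"tz":15,"turn":0,"claw":25},{"tx":0,"ty":0,"tz":15,"turn":0,"claw":25},{"tx":0,"ty":0,"tz":0,"turn":0,"claw":25},{"tx":0,"ty":0,"tz":0,"turn":0,"claw":25}])

```text
t: 22.15
tcp_pos: [0.4441, -0.2296, 0.3113]
tcp_rot: [-3.14, 0.065, 0.001]
wrist_force: [0.2, -0.4, -0.6]
width: 0.387
grip_force: 15.0
```

```bash
python3 - <<'E'
from h import *
to(.444,-.2295,.302,-2.4)
E
```

```text
t 22.15 tcp [ 0.4441 -0.2296  0.3113] psi -2.36 F [ 0.2 -0.4 -0.6] w 34.0 grip 15.0
turn 0.0 tx -0.1 ty -0.1 tz 9.3
```

Crook now at about 0.157, so I lower by 10 mm and release.

jog_arm(deltas=[{"tx":0,"ty":0,"tz":5,"turn":0,"claw":25},{"tx":0,"ty":0,"tz":5,"turn":0,"claw":25},{"tx":0,"ty":0,"tz":0,"turn":0,"claw":25},{"tx":0,"ty":0,"tz":0,"turn":0,"claw":25},{"tx":0,"ty":0,"tz":0,"turn":0,"claw":40},{"tx":0,"ty":0,"tz":0,"turn":0,"claw":50},{"tx":0,"ty":0,"tz":0,"turn":0,"claw":60},{"tx":0,"ty":0,"tz":0,"turn":0,"claw":60}])

```text
t: 22.95
tcp_pos: [0.4442, -0.2297, 0.3019]
tcp_rot: [3.141, -0.065, 0.0]
wrist_force: [-0.1, 0.3, -0.5]
width: 0.671
grip_force: 0.0
```

jog_arm(deltas=[{"tx":0,"ty":0,"tz":0,"turn":0,"claw":60},{"tx":0,"ty":0,"tz":-10,"turn":0,"claw":60},{"tx":0,"ty":0,"tz":-25,"turn":0,"claw":60},{"tx":0,"ty":0,"tz":-40,"turn":0,"claw":60},{"tx":0,"ty":0,"tz":-40,"turn":0,"claw":60},{"tx":0,"ty":0,"tz":-30,"turn":0,"claw":60},{"tx":0,"ty":0,"tz":0,"turn":0,"claw":60},{"tx":0,"ty":0,"tz":0,"turn":0,"claw":60}])

```text
t: 23.75
tcp_pos: [0.4441, -0.2297, 0.4477]
tcp_rot: [3.14, -0.065, 0.003]
wrist_force: [-0.3, 0.3, -0.7]
width: 0.682
grip_force: 0.0
```

jog_arm(deltas=[{"tx":0,"ty":40,"tz":0,"turn":0,"claw":60},{"tx":0,"ty":40,"tz":0,"turn":0,"claw":60},{"tx":0,"ty":40,"tz":0,"turn":0,"claw":60},{"tx":0,"ty":40,"tz":0,"turn":0,"claw":60},{"tx":0,"ty":0,"tz":0,"turn":0,"claw":60},{"tx":0,"ty":0,"tz":0,"turn":0,"claw":60},{"tx":0,"ty":0,"tz":0,"turn":0,"claw":60},{"tx":0,"ty":0,"tz":0,"turn":0,"claw":60}])

```text
t: 24.55
tcp_pos: [0.4378, -0.3884, 0.4469]
tcp_rot: [-3.141, 0.062, -0.0]
wrist_force: [-0.2, 0.6, 0.4]
width: 0.686
grip_force: 0.0
```

```bash
python3 - <<'E'
from h import *
to()
c=cam('top');P=cloud(c)
m=(c['depth']>0)&(P[...,1]<-.2)&(P[...,1]>-.26)&(P[...,0]>.40)&(P[...,0]<.49)&(P[...,2]>.149)&(P[...,2]<.17)
q=P[m];print(len(q),np.median(q,0).round(4),np.ptp(q[:,2]).round(4),cv2.minAreaRect((q[:,:2]*1000).astype(np.float32)))
d=P-H;a,b,e=-d@by,d@s_,d@n_
m=(c['depth']>0)&(abs(b)<.06)&(a>.1)&(a<.22)&(e>.04)&(e<.08)
print(cv2.minAreaRect((np.stack([a[m],b[m]],1)*1000).astype(np.float32)))
mm=(c['depth']>0)&(abs(b)<.1)&(abs(b)>.055)&(a>.03)&(a<.2)&(abs(e)<.05);A=np.stack([a[mm],b[mm],np.ones(mm.sum())],1);print('face fit',np.linalg.lstsq(A,e[mm],rcond=None)[0])
cv2.imwrite('pics/c7.png',cv2.resize(c['color'][130:290,180:480,::-1],None,fx=2.6,fy=2.6))
E
```

```text
t 24.55 tcp [ 0.4378 -0.3884  0.4469] psi -2.28 F [-0.2  0.6  0.4] w 60.2 grip 0.0
turn -0.0 tx 0.0 ty -0.0 tz -0.0
230 [ 0.4433 -0.229   0.1514] 0.0074 ((449.0256042480469, -228.8846435546875), (33.7239990234375, 72.93270874023438), 88.61546325683594)
((159.6431121826172, 0.4482250213623047), (74.05917358398438, 14.776021003723145), 1.859682321548462)
face fit [-0.00267414 -0.00214127  0.02704417]
```

View pics/c7.png

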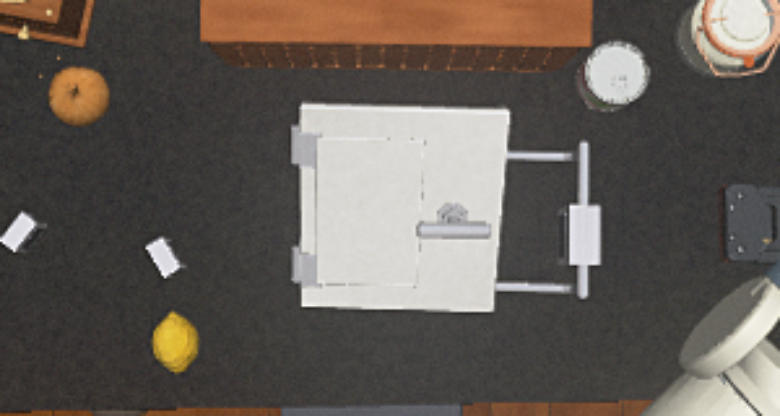

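The tag hangs level astride the rail at (585,235), with its top at 151 mm. The T-bar is across the slope at (455,230), the door is tight, and the other objects haven't moved.

```bash
python3 -c "
from rig import ctrl
print(ctrl.hand_in())"
```

```text
the job is handed in; nothing more can be done
None
```

The job is handed in at about 25 s, with no verdict returned: the jar was upright in the bin when last seen before the door closed, the door is latched tight, the tag hangs astride the rail, and the tin, onion and lemon look unmoved.

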